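# Drift a floating pump flange into line on a sloped chassis

### The job

The round teal mounting flange on the sloped pump chassis has slipped to one side, so its round hole no longer lines up with the hole in the white deck under it. Take the red-handled tapered drift out of the tool rack and push it square to the slope through both holes, firmly but gently, until its steel collar sits flat on the flange and the flange is pulled into line; let go and leave it there so that the screws can be tightened. Move the flange only with the drift, keep the gripper off flange and chassis, and leave the other tools and things on the bench where they are.

Things in the scene. Friction and masses are not known exactly. Their poses are not given: they have to be found in the camera images.
- drift: Red-handled tapered drift, about 100 g, balanced near its collar. Origin: centre of its collar's underside; z up along the handle. Steel collar 32 mm dia, z 0 to 5 mm. Round handle 18 mm dia, z 5 to 75, rounded head to z 80 (may be pushed). Shank 13 mm dia, z 0 to -16, then tapers to 5 mm dia at -46; rounded tip at -48. Starts upright in a rack hole, collar on the rack's top.
- drift_tip (a point): Tip of the drift, 48 mm below its collar's underside.
- rack: Grey fixed block, 70 (x) by 190 (y) by 56 mm high, origin at the centre of its underside. Three 16 mm through holes at y = -62, 0 and 62 mm hold three tools upright; which stands where varies. All have 18 mm round handles whose heads are 80 mm above the rack's top. Rack and chassis may be either way round, left or right.
- chassis: White pump chassis, fixed, hollow, 210 mm deep (x), 200 mm wide (y), 35 mm high at its front (-x, towards the robot), 156 mm at its back; origin at the centre of its underside, yaw varies. Its top is the sloped deck, on which the teal flange lies (see deck_hole).
- deck: Sloped white 6 mm deck of the chassis, fixed. Origin: centre of its 14 mm through hole, on its upper face, 95.5 mm above the table; z square to the deck, 30 degrees from vertical, leaning to the chassis's front; x straight up the slope, y across. Over 60 mm of empty space under the hole. Grey display strip, 12 mm proud, from x = 82 to 114 mm.
- deck_hole (a point): Origin of deck. Over it lies the teal flange, a 120 mm disc, 5 mm thick, with four small screws, whose pose is not reported: find its own central 14 mm hole by eye or touch. It starts 5.5 to 7 mm from this point in any direction, so a lens about 7 to 8.5 mm wide is left open. It slides and turns on the deck (up to 9 mm, 2.5 N friction) but cannot lift.
- nut_driver: Yellow-handled tool in the rack, same shape above the rack as the drift, blunt 12 mm shaft. Bystander.
- spacer_gauge: Blue-handled tool in the rack, same shape above the rack as the drift, blunt 12 mm shaft. Bystander.
- meter: Yellow handheld meter lying flat, 75 x 150 x 35 mm, origin at the centre of its underside. Bystander.
- battery: Black battery pack with a blue label, 50 x 75 x 24 mm, origin at the centre of its underside. Bystander.
- cleaner: Small bottle, 52 mm diameter, 140 mm tall, origin at the centre of its underside. Bystander.
- screw_cup: Aluminium screw bowl, 70 mm diameter, 40 mm tall, origin at the centre of its underside. Bystander.
- adapter: White power adapter, 50 x 85 x 32 mm, origin at the centre of its underside. Bystander.
Things that resemble listed ones, but are neither listed nor needed, are in the scene too. What is shaped like the drift but green or orange is not meant.

How it is judged:
On the way:
1. the drift's tip stands in both holes, at least 3 mm below the deck's upper face (x of drift_tip in the frame of deck between -0.008 and 0.008 m and y of drift_tip in the frame of deck between -0.008 and 0.008 m and z of drift_tip in the frame of deck below -0.003 m), for 0.02 s.
At the end, for the whole second after the job is handed in: The drift stands at rest through both holes, its collar within 1.5 mm of the flange's upper face and square to it within 4 degrees and centred over the deck's hole within 2 mm each way, so that its full 13 mm shank fills both holes and the flange is in line (z of drift in the frame of deck below 0.0065 m and x of drift in the frame of deck between -0.002 and 0.002 m and y of drift in the frame of deck between -0.002 and 0.002 m and angle between the z axis of drift and the z axis of deck, either way round below 0.07 rad and linear speed of drift below 0.01 m/s); the robot touches nothing.
It fails at once if the drift is forced: it presses on the flange and deck with more than 45 N (contact force between drift and deck above 45 N).
It fails at once if the gripper or arm pushes the flange or chassis itself (more than 3 N) (contact force between any of the fingers, the arm and chassis above 3 N).
It fails at once if another tool or thing on the bench is moved by more than 20 mm (distance of any of nut_driver, spacer_gauge, meter, battery, cleaner, screw_cup, adapter from where it was at the start of the episode above 0.02 m).
It also fails if it takes over 58 s, if anything falls off the work surface, if the arm or the gripper's body presses on something with over 40 N, if the wrist force passes 120 N, or if a joint passes its speed limit or range.

### The arm

A 6-joint arm with a two-finger parallel gripper is mounted at the origin on the work surface. World frame = base frame: x ahead of the robot, y to its left, z up, the work surface at z = 0. Lengths are in m, angles in rad, forces in N, time in s.
With the tool pointing down it reaches from about 0.275 to 0.825 m from the base axis. Payload 4.9 kg.
Tool frame: the origin (TCP) lies midway between the tips of the shut fingers; the grasp point (between the pads) lies 19 mm behind it (bot.grip_depth is the distance from the TCP to the grasp point, in m); z points along the fingers, y is the line along which they close (so a half turn about z gives the same grasp; the last joint's range is limited). The gripper opens to 85 mm and grips with 20 to 120 N. Pads are 22 mm wide; open, the fingers measure 114 mm over their backs; the gripper's body (76 mm by 85 mm) begins 54 mm behind the grasp point. The pads swing forward as they close: fully open they stand 13 mm farther back than shut.
Start: joints at [1.161, 0.326, -0.193, 1.052, 0, 1.437], TCP at [0.15, 0.529, 0.231] pointing down, gripper open.
Joint ranges: [-2.65, 2.65], [-0.97, 1.79], [-1.3, 1.35], [-1.93, 2.1], [-1.47, 1.37], [-3.14, 3.14]. Speed limits (rad/s): [2.57, 2.57, 3.14, 3.14, 3.14, 3.14].

### API

Orientations are given as a unit quaternion [w, x, y, z].
In Python, from cell import bot gives the robot as it stands. Calls block until the motion is done:
- bot.move_pose(position, orientation): joint-space move of the TCP to a pose.
- bot.move_linear(position, speed=0.15, rotation=None, until_force=None): straight line of the TCP; rotation=None keeps the orientation; speed is the mean speed in m/s. With until_force (N) it stops when the force on the tool has changed by that much, and returns True; else False.
- bot.goto_joints(angles): joint-space move.
- bot.set_gripper(opening, grasp_force=None): opening from 0.0 (shut) to 1.0 (fully open); grasp_force is the grip in N (None keeps the last); returns when the fingers have stopped.
- bot.wait(seconds).
- bot.solve_ik(position, orientation): joint angles nearest the present ones, or None.
- bot.camera(name): name is "side" or "top" or "wrist"; returns the picture (480x640x3 uint8, red, green, blue); there is no depth.
- bot.calibration(name): a dict with "mtx" (3x3 intrinsics, pixels), "extrinsics" (4x4, takes a point from world to camera coordinates); the wrist camera has in their place "hand_eye" (4x4, takes a point from camera to tool coordinates, whose origin is the TCP and whose axes are the flange's). Camera axes: x right, y down, z forward; pixel columns grow to the right and rows downward; lengths in m; the calibration is good to about 2 mm. A picture is of the moment at which its call begins: read the wrist's pose just before it. calibration takes no time and is no camera call.
A pose or a line that the arm cannot do raises bot.PlanningError and nothing moves.
- bot.close_job(): hands the job in; it is judged then, once.
Trained networks look in the newest picture that a camera, given by its name, has taken for a name from the list of things; names that differ only in an ending like _2 or _b are one class to them, and where a whole thing is asked for, a point or a joint stands for the part that bears it (a point fixed in the world has none). Each returns a list of dicts, best first, with "confidence" (0 to 1); they miss things now and then, are a little off and sometimes report something else, mostly with a low value. They report only what shows in the picture. A call takes as long as a camera call. They do not tell look-alikes from the thing itself.
- bot.search_frame(camera, thing): "bbox" ([left, top, width, height] in pixels, round what is visible of it).
Readings, each from a call of its own:
- bot.read_clock(): time.
- bot.read_joint_positions(): joint angles.
- bot.read_joint_vel(): joint speeds.
- bot.read_joint_efforts(): joint torques, N m.
- bot.read_position(): TCP position.
- bot.read_tool_rot(): TCP orientation.
- bot.read_ft_force(): force on the tool from outside, world axes, zero at the start.
- bot.read_moment(): the same for the moment, N m.
- bot.read_gripper_width(): opening from 0.0 (shut) to 1.0 (fully open).
- bot.read_finger_force(): force on a finger pad.
Only numpy, scipy, OpenCV 4.12 (cv2) and the standard library are available. Lean on these libraries where they do the work, as an engineer would, in place of code of your own. Each camera call takes 0.05 s, during which the arm holds its last target. There are 200 camera calls.

## Working session

There is one attempt and no reset: what is moved stays moved. The work goes in short steps, each a Python script; the robot and the scene stay as the last script left them, time stands still between calls to the robot, and variables do not carry over. Pictures are saved under pics/ and viewed, at most 10 in all, crops included, and the job is handed in when it is done.

```bash
ls; mkdir -p pics; cat > h.py <<'E'
import numpy as np, cv2
from cell import bot
from scipy.spatial.transform import Rotation as R
def save(name,img): cv2.imwrite('pics/'+name,img[:,:,::-1])
def q2R(q): return R.from_quat([q[1],q[2],q[3],q[0]])
def R2q(r):
    q=r.as_quat(); return [q[3],q[0],q[1],q[2]]
def ray(cam,uv,pose=None):
    c=bot.calibration(cam); K=np.array(c['mtx'])
    d=np.linalg.inv(K)@[uv[0],uv[1],1]
    if cam=='wrist':
        T=np.array(c['hand_eye']); p,r=pose
        return r.apply(T[:3,3])+p, r.apply(T[:3,:3]@d)
    E=np.array(c['extrinsics']); return -E[:3,:3].T@E[:3,3], E[:3,:3].T@d
def atz(cam,uv,z,pose=None):
    o,d=ray(cam,uv,pose); return o+d*(z-o[2])/d[2]
def proj(cam,P,pose=None):
    c=bot.calibration(cam); K=np.array(c['mtx']); P=np.atleast_2d(P)
    if cam=='wrist':
        T=np.array(c['hand_eye']); p,r=pose
        X=(r.inv().apply(P-p)-T[:3,3])@T[:3,:3]
    else:
        E=np.array(c['extrinsics']); X=P@E[:3,:3].T+E[:3,3]
    u=X@K.T; return u[:,:2]/u[:,2:]
def pose(): return np.array(bot.read_position()), q2R(bot.read_tool_rot())
E
python3 - <<'E'
from h import *
np.set_printoptions(precision=3,suppress=True)
for c in ('top','side'):
    save(c+'0.png',bot.camera(c))
    print(c,bot.calibration(c))
    for t in ('drift','rack','chassis','deck','nut_driver','spacer_gauge'):
        print(t,[(np.round(b['bbox']),round(b['confidence'],2)) for b in bot.search_frame(c,t)])
print(bot.calibration('wrist'),bot.read_clock(),bot.read_tool_rot())
E
```

```text
pics
top {'mtx': array([[531.358,   0.   , 317.44 ],
       [  0.   , 531.358, 240.004],
       [  0.   ,   0.   ,   1.   ]]), 'extrinsics': array([[-0.002, -1.   ,  0.007, -0.   ],
       [-0.994,  0.001, -0.106,  0.561],
       [ 0.106, -0.007, -0.994,  1.153],
       [ 0.   ,  0.   ,  0.   ,  1.   ]])}
drift [(array([369., 300.,  39.,  43.]), 0.93), (array([310., 214.,  33.,  52.]), 0.91), (array([494., 185.,  16.,  41.]), 0.88), (array([411., 239.,  24.,  14.]), 0.77)]
rack [(array([370., 217.,  98.,  58.]), 0.84)]
chassis [(array([166., 187., 115., 117.]), 0.6)]
deck [(array([167., 187., 113., 118.]), 0.93)]
nut_driver [(array([443., 229.,  17.,  15.]), 0.71), (array([167., 188., 114., 116.]), 0.24)]
spacer_gauge [(array([388., 248.,  21.,  12.]), 0.5)]
side {'mtx': array([[460.932,   0.   , 319.782],
       [  0.   , 460.932, 239.5  ],
       [  0.   ,   0.   ,   1.   ]]), 'extrinsics': array([[ 0.909, -0.417, -0.008, -0.511],
       [-0.256, -0.544, -0.799,  0.223],
       [ 0.329,  0.728, -0.601,  0.815],
       [ 0.   ,  0.   ,  0.   ,  1.   ]])}
drift [(array([358., 299.,  22.,  40.]), 0.86), (array([453., 389.,  54.,  54.]), 0.8), (array([232., 337.,  71.,  23.]), 0.76), (array([304., 263.,  36.,  30.]), 0.63)]
rack [(array([317., 302., 108.,  93.]), 0.68)]
chassis [(array([221., 149., 119., 119.]), 0.58)]
deck [(array([222., 148., 112., 111.]), 0.55), (array([385., 319.,  20.,  46.]), 0.24)]
nut_driver [(array([387., 316.,  17.,  46.]), 0.95)]
spacer_gauge [(array([333., 278.,  18.,  47.]), 0.86)]
{'mtx': array([[421.662,   0.   , 322.278],
       [  0.   , 421.662, 232.303],
       [  0.   ,   0.   ,   1.   ]]), 'hand_eye': array([[ 0.001, -0.959, -0.283,  0.073],
       [ 1.   ,  0.001, -0.   , -0.002],
       [ 0.   , -0.283,  0.959, -0.143],
       [ 0.   ,  0.   ,  0.   ,  1.   ]])} 0.7 [0.    0.137 0.991 0.   ]
```

View pics/top0.png

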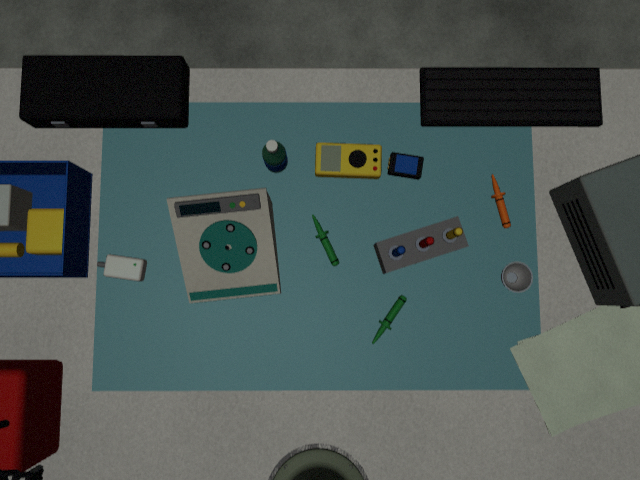

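View pics/side0.png

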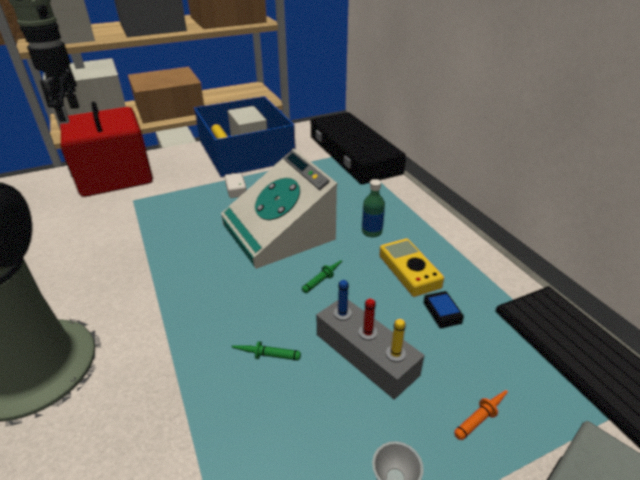

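The top view shows the rack with the drift in the middle hole (red head ~431,240), blue at (398,250) and yellow at (458,231). The chassis front (teal strip) faces the robot, with the flange around (228,246). The green and orange decoys lie on the bench. The side view agrees.

```bash
python3 - <<'E'
from h import *
np.set_printoptions(precision=4,suppress=True)
for n,uv,z in [('FL',(190,302),.035),('FR',(281,292),.035),('BR',(267,188),.156),('BL',(167,198),.156)]:
    print(n,atz('top',uv,z))
h=[]
for n,a,b in [('blue',(402,248),(343,284)),('red',(433,239),(370,303)),('yel',(462,229),(400,323))]:
    # intersection of the two rays
    o1,d1=ray('top',a);o2,d2=ray('side',b)
    s=np.linalg.lstsq(np.c_[d1,-d2],o2-o1,rcond=None)[0]
    p,q=o1+d1*s[0],o2+d2*s[1]; print(n,(p+q)/2,np.linalg.norm(p-q),atz('top',a,.130))
# rack top corners z=.056
for uv in [(374,243),(459,217),(468,245),(385,273)]: print(atz('top',uv,.056))
E
```

```text
FL [0.4249 0.2777 0.035 ]
FR [0.4463 0.079  0.035 ]
BR [0.6531 0.1008 0.156 ]
BL [0.6328 0.3005 0.156 ]
blue [ 0.5312 -0.1713  0.1312] 0.0060332902170903225 [ 0.5342 -0.1726  0.13  ]
red [ 0.5488 -0.2337  0.1349] 0.0069711907291337 [ 0.5525 -0.2362  0.13  ]
yel [ 0.5685 -0.2924  0.1368] 0.007963167201192027 [ 0.573  -0.2962  0.13  ]
[ 0.552  -0.1241  0.056 ]
[ 0.609  -0.3112  0.056 ]
[ 0.5473 -0.329   0.056 ]
[ 0.4867 -0.1471  0.056 ]
```

```bash
cat >> h.py <<'E'
C=np.array([.539,.1895,.0955]); PSI=.1075
def deckR(psi=PSI): return R.from_euler('zy',[psi,-np.pi/6])   # columns: deck x,y,z
toolR=lambda psi=PSI: deckR(psi)*R.from_euler('y',np.pi)
E
python3 - <<'E'
from h import *
np.set_printoptions(precision=4,suppress=True)
D=deckR(); T=toolR(); print(D.as_matrix(),T.as_matrix())
rk=.30
G=R.from_euler('z',rk)*R.from_euler('y',np.pi)   # tool x=-rack x, y=rack y
for s in (1,-1):
    g=R.from_euler('z',s*np.pi/2)*G
    print(s,bot.solve_ik([.549,-.232,.2],R2q(g)))
    print(s,bot.solve_ik([.549,-.232,.077],R2q(g)))
for k in (0,1,-1,2): # tool turned about its axis by k*90deg
    t=T*R.from_euler('z',k*np.pi/2)
    print(k,bot.solve_ik(C+D.apply([0,0,.06]),R2q(t)),bot.solve_ik(C+D.apply([0,0,.026]),R2q(t)))
bot.move_pose(C+D.apply([0,0,.12]),R2q(T))
bot.move_linear(C+D.apply([0,0,.065]),speed=.1)
P=pose(); im=bot.camera('wrist'); save('w1.png',im)
np.savez('w1.npz',p=P[0],q=P[1].as_quat()); print(P[0],bot.read_clock())
E
```

```text
[[ 0.861  -0.0929 -0.5   ]
 [ 0.1073  0.9942 -0.    ]
 [ 0.4971 -0.0536  0.866 ]] [[-0.861  -0.0929  0.5   ]
 [-0.1073  0.9942  0.    ]
 [-0.4971 -0.0536 -0.866 ]]
1 [-0.5236  0.4322 -0.1161  1.0226  0.     -2.3944]
1 [-0.5236  0.549  -0.2685  0.7533  0.     -2.3944]
-1 [-0.5236  0.4322 -0.1161  1.0226  0.      0.7472]
-1 [-0.5236  0.549  -0.2685  0.7533  0.      0.7472]
0 [ 0.3047  0.1329 -0.8717  0.0628 -0.1506  0.1584] [ 0.2924  0.2153 -0.8749 -0.0244 -0.1446  0.1475]
1 [ 0.3047  0.1329 -0.8717  0.0628 -0.1506  1.7292] [ 0.2924  0.2153 -0.8749 -0.0244 -0.1446  1.7183]
-1 [ 0.3047  0.1329 -0.8717  0.0628 -0.1506 -1.4124] [ 0.2924  0.2153 -0.8749 -0.0244 -0.1446 -1.4233]
2 [ 0.3047  0.1329 -0.8717  0.0628 -0.1506 -2.9832] [ 0.2924  0.2153 -0.8749 -0.0244 -0.1446 -2.9941]
[0.5064 0.1897 0.1518] 3.1583
```

View pics/w1.png

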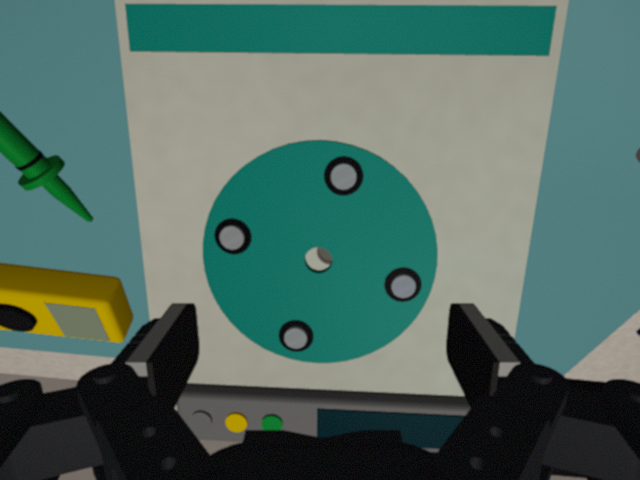

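The wrist view shows the flange hole at about (319,259), with the lens (dark part) toward its upper right. The teal front strip is at the top and the display at the bottom. My rotation used extrinsic Euler order, so I'll fix that and zoom in.

```bash
sed -i "s/from_euler('zy'/from_euler('ZY'/" h.py; python3 - <<'E'
from h import *
np.set_printoptions(precision=5,suppress=True)
im=cv2.imread('pics/w1.png'); z=np.load('w1.npz'); P=(z['p'],R.from_quat(z['q']))
D=deckR()
for k in range(3): print(D.as_matrix()[:,k])
# predicted: deck edges, hole
X=[[0,0,0],[0,.1,0],[-.1,.1,0],[0,-.1,0],[-.1,-.1,0],[.082,0,.012],[.082,.1,.012],[.082,-.1,.012]]
print(proj('wrist',C+D.apply(X),P))
c=cv2.resize(im[236:284,287:351],None,fx=12,fy=12,interpolation=cv2.INTER_CUBIC)
c=cv2.convertScaleAbs(c,alpha=1.4)
for i in range(0,64,8): cv2.putText(c,str(287+i),(i*12,10),0,.4,(0,0,255)); 
for i in range(0,48,8): cv2.putText(c,str(236+i),(0,i*12+6),0,.4,(0,0,255)); 
cv2.imwrite('pics/w1c.png',c)
# edges: white/mat boundaries along rows; r-channel
for v in (80,120,140,240,300,340): 
    r=im[v].astype(int); w=(r[:,2]>110)&(r[:,2]-r[:,0]>-20); i=np.where(w)[0]; print(v,i.min(),i.max(),len(i))
# flange ellipse
m=((im[...,1].astype(int)-im[...,2])>50).astype(np.uint8); m[:110]=0;m[380:]=0;m[:,:190]=0;m[:,460:]=0
cn=max(cv2.findContours(m,0,1)[0],key=cv2.contourArea); print(cv2.fitEllipse(cn))
E
```

```text
[0.86103 0.09292 0.5    ]
[-0.10729  0.99423 -0.     ]
[-0.49711 -0.05365  0.86603]
[[324.13599 253.15811]
 [519.18485 259.4512 ]
 [552.06549  48.06728]
 [137.24428 247.12821]
 [114.2472   44.0894 ]
 [320.56692 401.18888]
 [505.68121 410.23102]
 [142.8185  392.50654]]
80 123 555 433
120 127 549 423
140 130 546 396
240 140 530 180
300 0 520 271
340 97 639 190
((319.74139404296875, 251.33599853515625), (219.83372497558594, 232.66949462890625), 100.7236328125)
```

View pics/w1c.png

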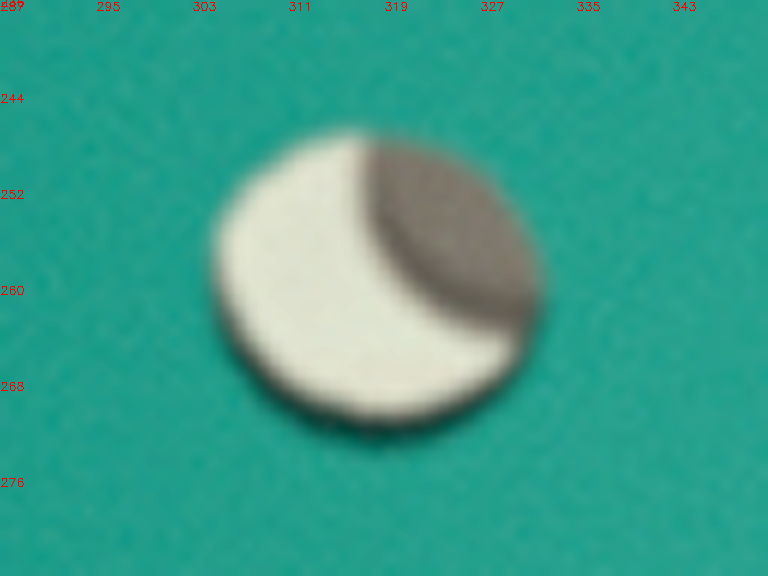

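The crop shows the flange hole rim centred at about (318.5,259.8). The deck-hole arc on the lower left runs through about (317,252), (320,259) and (328,263.5), so the deck hole centre is near (330,251). I'll fit this along with the deck edges.

```bash
cat > fit.py <<'E'
from h import *
from scipy.optimize import least_squares
np.set_printoptions(precision=5,suppress=True)
im=cv2.imread('pics/w1.png'); z=np.load('w1.npz'); P=(z['p'],R.from_quat(z['q']))
r=cv2.GaussianBlur(im,(3,3),0)[...,2].astype(float)
def cross(v,u0,u1):   # sub-pixel half-level crossing nearest u0..u1
    s=r[v,u0:u1]; t=(s.max()+s.min())/2; i=np.where(np.diff(s>t))[0][0]
    return u0+i+(t-s[i])/(s[i+1]-s[i])
L=np.array([[cross(v,int(116+(v-20)*.1)-12,int(116+(v-20)*.1)+18),v] for v in range(60,250,10)])
Rr=np.array([[cross(v,int(563-(v-20)*.125)-14,int(563-(v-20)*.125)+10),v] for v in range(60,290,10)])
arc=np.array([(362,190),(375,235),(400,275),(440,310),(490,330)])/12+[287,236]-.46
rim=np.array([(212,265),(545,260),(370,130),(380,437),(240,190),(255,375),(515,190),(505,385)])/12+[287,236]-.46
def onplane(uv,psi,c,h):
    D=deckR(psi); n=D.as_matrix()[:,2]; o=[]
    for q in uv:
        p,d=ray('wrist',q,P); t=(n@(c-p)+h)/(n@d); o.append(D.inv().apply(p+t*d-c))
    return np.array(o)
def f(x):
    c=np.array([x[0],x[1],.0955])
    l=onplane(L,x[2],c,0)[:,1]+.1; q=onplane(Rr,x[2],c,0)[:,1]-.1
    a=onplane(arc,x[2],c,0)[:,:2]
    return np.r_[l-x[3],q-x[3]-0,(np.hypot(*a.T)-.007)*3]
s=least_squares(f,[C[0],C[1],PSI,0],x_scale=[.01,.01,.01,.001])
print(s.x, 'rms mm',np.sqrt(np.mean(s.fun**2))*1e3); e=f(s.x)*1e3; print(e[:len(L)].mean(),e[len(L):-5].mean(),e[-5:]/3)
c=np.array([s.x[0],s.x[1],.0955]); psi=s.x[2]
rm=onplane(rim,psi,c,.005)[:,:2]
g=least_squares(lambda y:np.hypot(*(rm-y[:2]).T)-y[2],[0,0,.007]); print('flange hole mm',g.x*1e3,np.hypot(*g.x[:2])*1e3)
E
python3 fit.py
```

```text
[ 0.53616  0.19225  0.10752 -0.00002] rms mm 0.25922396151641247
-0.25046248231687035 0.20690378974003013 [-0.07448 -0.06609  0.01738  0.16489  0.25907]
flange hole mm [ 3.2954  -5.74355  7.04114] 6.621783592529993
```

```bash
sed -i 's/^C=.*/C=np.array([.5362,.1923,.0955]); PSI=.1075/' h.py
cat >> h.py <<'E'
GR=R.from_euler('z',.30-np.pi/2)*R.from_euler('y',np.pi)
E
python3 - <<'E'
from h import *
np.set_printoptions(precision=4,suppress=True)
p,r=pose(); bot.move_linear(p-r.apply([0,0,.07]),speed=.2)
bot.move_pose([.549,-.2335,.21],R2q(GR))
P=pose(); im=bot.camera('wrist'); save('w2.png',im); np.savez('w2.npz',p=P[0],q=P[1].as_quat())
i=im.astype(int); m=((i[...,0]-i[...,1]>60)&(i[...,0]-i[...,2]>60)).astype(np.uint8)
n,l,s,c=cv2.connectedComponentsWithStats(m); k=[j for j in np.argsort(-s[1:,4])+1 if s[j,4]>100]
for j in k: print(s[j],c[j],atz('wrist',c[j],.13,P))
print(P[0],proj('wrist',[[.549,-.2335,.136],[.549,-.2335,.061]],P),bot.read_clock())
E
```

```text
[ 314  400   59   21 1030] [343.4126 410.3437] [ 0.5935 -0.3351  0.13  ]
[375 397  61  34 781] [397.2407 413.5519] [ 0.6267 -0.3273  0.13  ]
[311 219  30  31 753] [325.7517 233.9389] [ 0.5482 -0.228   0.13  ]
[313 198  25  23 395] [325.0633 208.6203] [ 0.5436 -0.2144  0.13  ]
[304 400   9  18 145] [308.2828 408.5586] [ 0.5721 -0.3404  0.13  ]
[584 137  14  13 140] [590.3571 142.8714] [ 0.6643 -0.1402  0.13  ]
[ 0.549  -0.2323  0.2097] [[324.1604 246.8655]
 [323.6979 213.5831]] 5.3
```

View pics/w2.png

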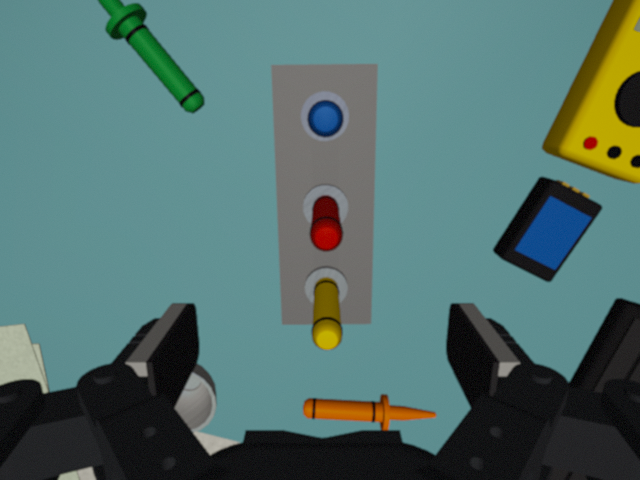

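The wrist view shows the red handle's head at (326,234), with its collar at (325,206), between blue and yellow. The fingers straddle the rack crosswise, as planned.

```bash
python3 - <<'E'
from h import *
np.set_printoptions(precision=4,suppress=True)
z=np.load('w2.npz'); P=(z['p'],R.from_quat(z['q']))
a,b=atz('wrist',(326,234.5),.128,P),atz('wrist',(325,206.5),.061,P); print(a,b)
t=(a+b)/2; assert np.linalg.norm(a[:2]-b[:2])<.006
bot.move_linear([t[0],t[1],.15],speed=.15)
bot.move_linear([t[0],t[1],.082],speed=.1,until_force=8)
f0=np.array(bot.read_ft_force())
bot.set_gripper(0,grasp_force=60)
print(bot.read_position(),bot.read_gripper_width(),bot.read_finger_force(),f0,bot.read_ft_force())
bot.move_linear([t[0],t[1],.082+.10],speed=.12)
print(bot.read_position(),bot.read_gripper_width(),bot.read_ft_force(),bot.read_clock())
D=deckR(); T=toolR(); print('lift IK',bot.solve_ik(C+D.apply([.0016,-.0029,.026+.048+.02]),R2q(T)))
E
```

```text
[ 0.5486 -0.2288  0.128 ] [ 0.5483 -0.2283  0.061 ]
[ 0.5487 -0.2286  0.0821] 0.19274362744169338 58.37466895580292 [-0.2073 -0.2042  0.2193] [0.2705 0.2546 0.8875]
[ 0.5479 -0.2283  0.1811] 0.1939186364320966 [-0.3886  0.1556 -2.1204] 8.3
lift IK [ 0.2641  0.0313 -0.8852  0.136  -0.078   0.1359]
```

```bash
cat >> h.py <<'E'
LENS=np.array([.00165,-.00287])
def tcp(x,y,tip): return C+deckR().apply([x,y,tip+.074])
E
python3 - <<'E'
from h import *
np.set_printoptions(precision=4,suppress=True)
p,r=pose(); bot.move_linear(p+[0,0,.06],speed=.2)
T=toolR()
bot.move_pose(tcp(*LENS,.06),R2q(T))
bot.move_linear(tcp(*LENS,.015),speed=.1)
print(bot.read_clock(),bot.read_gripper_width())
P=pose(); im=bot.camera('wrist'); save('w3.png',im); np.savez('w3.npz',p=P[0],q=P[1].as_quat())
print('tcp err mm',1e3*deckR().inv().apply(P[0]-tcp(*LENS,.015)),(T.inv()*P[1]).magnitude())
X=[[*LENS,.015],[*LENS,.063],[0,0,0],[.0033,-.0057,.005]]
print(proj('wrist',C+deckR().apply(X),P))
c=im[160:340,200:440]; cv2.imwrite('pics/w3c.png',cv2.convertScaleAbs(cv2.resize(c[:,:,::-1],None,fx=3.3,fy=3.3,interpolation=cv2.INTER_CUBIC),alpha=1.4))
E
```

```text
10.8917 0.19628861208107107
tcp err mm [ 0.0703 -0.3911 -0.1781] 0.001086825715091631
[[325.2589 247.6503]
 [325.932  282.7557]
 [330.0872 236.6713]
 [320.1548 244.813 ]]
```

View pics/w3c.png

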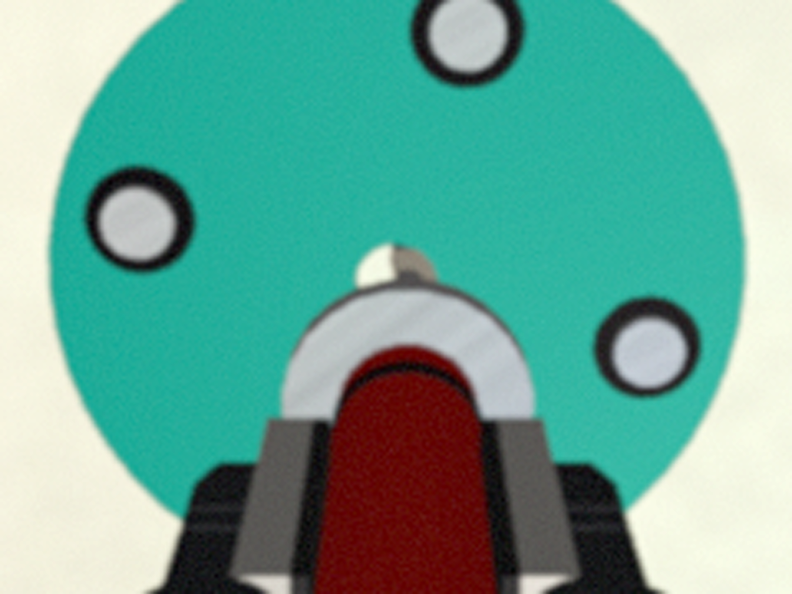

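The crop shows the drift held straight. Its collar's top face spans u 285.8–361.8 with its upper edge at v≈247.9, and it hides most of the tip. The tip shows at about (322.7,242), over the lens but slightly left of prediction. I'll compute the offset, correct it and probe gently.

```bash
python3 - <<'E'
from h import *
np.set_printoptions(precision=4,suppress=True)
z=np.load('w3.npz'); P=(z['p'],R.from_quat(z['q'])); D=deckR()
tipd=D.inv().apply(P[0]-C)-[0,0,.074]   # nominal tip, deck frame
pts=tipd+np.array([[-.016,0,.053],[0,-.016,.053],[0,.016,.053],[-.016,0,.048],[0,0,0]])
q=proj('wrist',C+D.apply(pts),P); print(tipd*1e3); print(q)
im=cv2.imread('pics/w3.png'); g=im.astype(int)
# collar silhouette: low saturation region next to teal
for v in range(252,284,6):
    sat=(g[v,:,1]-g[v,:,2]); i=np.where(sat[270:380]<25)[0]+270; print(v,i.min(),i.max(),(i.min()+i.max())/2)
for u in range(310,340,6):
    print(u,[tuple(im[v,u]) for v in range(236,252,2)])
E
```

```text
[ 1.7203 -3.2611 14.8219]
[[325.1683 251.6481]
 [287.2767 287.4253]
 [362.9157 287.4487]
 [325.0989 247.7954]
 [324.5372 247.6688]]
252 301 345 323.0
258 294 352 323.0
264 290 356 323.0
270 288 358 323.0
276 287 360 323.5
282 286 360 323.0
310 [(np.uint8(115), np.uint8(129), np.uint8(48)), (np.uint8(136), np.uint8(151), np.uint8(120)), (np.uint8(159), np.uint8(173), np.uint8(166)), (np.uint8(165), np.uint8(179), np.uint8(176)), (np.uint8(165), np.uint8(178), np.uint8(176)), (np.uint8(125), np.uint8(136), np.uint8(134)), (np.uint8(63), np.uint8(64), np.uint8(64)), (np.uint8(123), np.uint8(123), np.uint8(117))]
316 [(np.uint8(161), np.uint8(176), np.uint8(172)), (np.uint8(162), np.uint8(176), np.uint8(173)), (np.uint8(163), np.uint8(176), np.uint8(174)), (np.uint8(163), np.uint8(179), np.uint8(174)), (np.uint8(146), np.uint8(160), np.uint8(156)), (np.uint8(64), np.uint8(66), np.uint8(69)), (np.uint8(107), np.uint8(106), np.uint8(102)), (np.uint8(141), np.uint8(140), np.uint8(135))]
322 [(np.uint8(83), np.uint8(93), np.uint8(97)), (np.uint8(87), np.uint8(97), np.uint8(101)), (np.uint8(8
[... 296 characters left out ...]
p.uint8(59)), (np.uint8(95), np.uint8(106), np.uint8(95)), (np.uint8(88), np.uint8(98), np.uint8(104)), (np.uint8(87), np.uint8(96), np.uint8(101)), (np.uint8(71), np.uint8(77), np.uint8(79)), (np.uint8(61), np.uint8(60), np.uint8(61)), (np.uint8(115), np.uint8(114), np.uint8(110)), (np.uint8(141), np.uint8(140), np.uint8(134))]
334 [(np.uint8(115), np.uint8(129), np.uint8(31)), (np.uint8(115), np.uint8(130), np.uint8(32)), (np.uint8(117), np.uint8(132), np.uint8(38)), (np.uint8(115), np.uint8(129), np.uint8(31)), (np.uint8(115), np.uint8(128), np.uint8(36)), (np.uint8(78), np.uint8(85), np.uint8(56)), (np.uint8(66), np.uint8(65), np.uint8(68)), (np.uint8(128), np.uint8(126), np.uint8(120))]
```

```bash
cat >> h.py <<'E'
DI=deckR().inv()
def tip(): return DI.apply(np.array(bot.read_position())-C)-[0,0,.074]
def ft(): return DI.apply(np.array(bot.read_ft_force()))
E
python3 - <<'E'
from h import *
np.set_printoptions(precision=2,suppress=True)
o=LENS+[.0008,.00085]+np.array([-.00007,.00039])
bot.move_linear(tcp(*o,.013),speed=.05); bot.wait(.2)
print(tip()*1e3,ft())
hit=bot.move_linear(tcp(*o,-.006),speed=.02,until_force=5)
print(hit,tip()*1e3,ft(),bot.read_gripper_width(),bot.read_clock())
E
```

```text
[ 2.49 -1.55 13.19] [-0.54  0.2  -1.81]
False [ 2.67 -1.66 -5.95] [ 1.02 -1.03 -0.85] 0.19060711553512288 12.4917
```

```bash
python3 - <<'E'
from h import *
np.set_printoptions(precision=2,suppress=True)
for x,y,z in [(.0018,-.0004,-.009),(.001,.00085,-.013),(.001,.00085,-.018),(.001,.00085,-.023)]:
    hit=bot.move_linear(tcp(x,y,z),speed=.02,until_force=12)
    print(hit,tip()*1e3,ft(),bot.read_gripper_width(),bot.read_clock())
    if hit: break
save('s4.png',bot.camera('side'))
E
```

```text
False [ 1.9  -0.21 -9.08] [ 1.21 -1.79 -0.61] 0.19516007110504227 12.8083
False [  0.98   1.02 -13.15] [ 1.43 -0.55 -2.63] 0.19481576970738937 13.175
False [  1.06   0.86 -18.16] [ 2.31 -0.55 -1.49] 0.19115385546732763 13.575
False [  1.03   0.9  -23.16] [ 3.12 -0.61 -3.31] 0.1994057182808545 13.975
```

```bash
python3 - <<'E'
from h import *
np.set_printoptions(precision=2,suppress=True)
for z in (-.026,-.029,-.032,-.034):
    hit=bot.move_linear(tcp(.001,.00085,z),speed=.015,until_force=10)
    print(hit,tip()*1e3,ft(),DI.apply(np.array(bot.read_moment())),bot.read_gripper_width(),bot.read_clock())
    if hit or np.hypot(*ft()[:2])>10: break
E
```

```text
False [  1.02   0.86 -26.07] [ 2.1  -1.05 -1.13] [-0.22 -0.05  0.03] 0.19626047945998001 14.375
False [  1.03   0.84 -29.13] [ 1.76 -0.73 -2.11] [-0.22 -0.09 -0.02] 0.19780666382384426 14.725
False [  1.19   0.88 -32.11] [ 2.3   0.46 -1.56] [-0.19 -0.19  0.06] 0.19446603102157814 15.075
False [  1.3    0.88 -34.07] [ 3.09 -0.57 -1.71] [-0.15 -0.34  0.01] 0.19517947988193055 15.3583
```

```bash
python3 - <<'E'
from h import *
np.set_printoptions(precision=2,suppress=True)
x,y=.0013,.00085
for z in (-.034,-.036,-.038,-.040,-.042):
    hit=bot.move_linear(tcp(x,y,z),speed=.012,until_force=12); a=tip(); f=ft()
    print(hit,a*1e3,f,DI.apply(np.array(bot.read_moment())),bot.read_clock())
    if hit or np.hypot(*f[:2])>14: break
    x+=np.clip(f[0]*.00005,-.0004,.0004); y+=np.clip(f[1]*.00005,-.0004,.0004)
E
```

```text
False [  1.35   0.88 -34.03] [ 1.81  0.25 -2.72] [-0.18 -0.31  0.  ] 15.6083
False [  1.46   0.86 -36.04] [ 2.29 -1.59 -1.09] [-0.18 -0.29  0.04] 15.925
False [  1.49   0.83 -38.1 ] [ 3.33 -0.57 -1.17] [-0.16 -0.29  0.05] 16.2417
False [  1.53   0.79 -40.13] [ 2.82 -0.34 -1.74] [-0.09 -0.2   0.01] 16.5583
False [  1.59   0.77 -42.14] [ 2.8   0.02 -2.08] [-0.03 -0.11 -0.02] 16.875
```

```bash
python3 - <<'E'
from h import *
np.set_printoptions(precision=2,suppress=True)
hit=bot.move_linear(tcp(.00158,.0008,-.050),speed=.01,until_force=12)
print(hit,tip()*1e3,ft(),DI.apply(np.array(bot.read_moment())),bot.read_gripper_width(),bot.read_clock())
save('s5.png',bot.camera('side')); P=pose(); im=bot.camera('wrist'); save('w5.png',im)
E
```

```text
True [  1.78   0.82 -43.81] [-0.01  0.02  6.97] [-0.11  0.37 -0.05] 0.1915206494355515 17.275
```

View pics/w5.png

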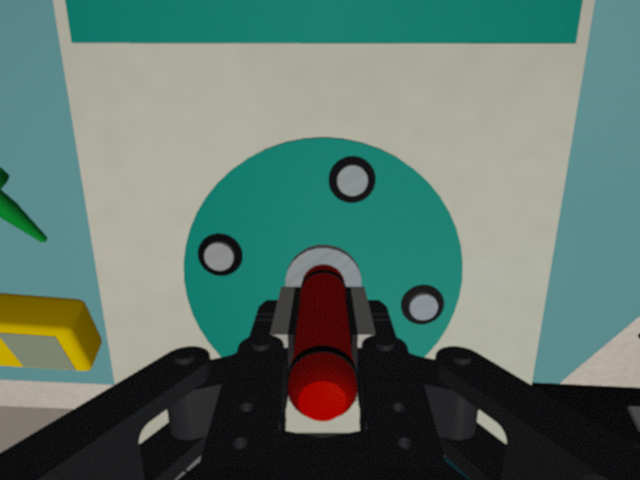

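The wrist view shows the collar seated on the flange (about 323,270), with the flange disc concentric around it. The contact force came at the expected depth. Next: release, back off, and press the head lightly with shut fingers to confirm seating.

```bash
python3 - <<'E'
from h import *
np.set_printoptions(precision=2,suppress=True)
bot.set_gripper(.5); bot.wait(.2)
p,r=pose(); bot.move_linear(p-r.apply([0,0,.08]),speed=.1)
bot.set_gripper(0,grasp_force=20)
a=C+deckR().apply([.0013,.0008,.080]); 
bot.wait(.3); f0=ft()
hit=bot.move_linear(a,speed=.02,until_force=12)
print(hit,DI.apply(np.array(bot.read_position())-C)*1e3,ft()-f0)
p,r=pose(); bot.move_linear(p-r.apply([0,0,.05]),speed=.1)
P=pose(); im=bot.camera('wrist'); save('w6.png',im); np.savez('w6.npz',p=P[0],q=P[1].as_quat())
s=bot.camera('side'); cv2.imwrite('pics/s6.png',cv2.resize(s[120:280,200:360,::-1],None,fx=3.5,fy=3.5,interpolation=cv2.INTER_CUBIC))
print(bot.read_clock())
E
```

```text
True [ 1.48  0.87 83.61] [ 0.1  -1.57 10.53]
21.6417
```

View pics/w6.png

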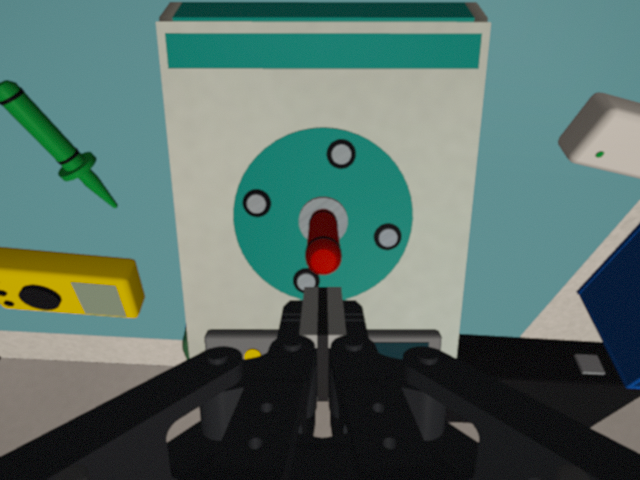

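View pics/s6.png

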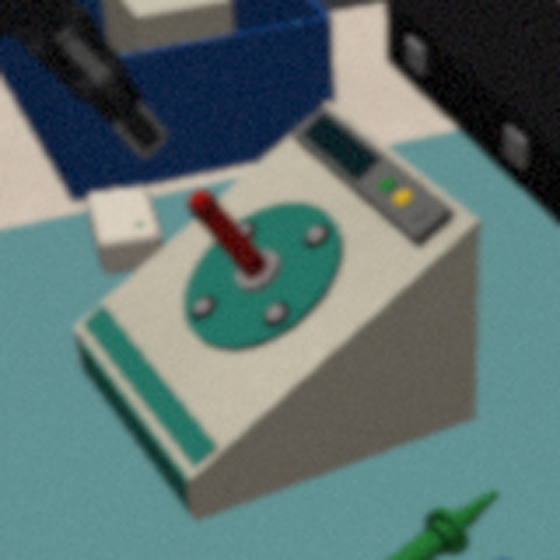

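Both views show the drift standing square in the centred flange with its collar flat and the gripper clear. The head-press height agrees with full seating, so I'm handing in.

```bash
python3 -c "
from cell import bot
bot.wait(.3); print(bot.close_job())"
```

```text
the job is handed in; nothing more can be done
None
```

The red drift is through both holes with its collar on the flange and the flange pulled into line. I released it and handed the job in at about 22 s; the judge's verdict was not shown.

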